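Set out the nested dishes on the sorting board

TASK

Set out the sorting board: take the upper two wooden dishes off the nested stack one at a time, each without bringing up the dish under it, and stand each upright inside an empty ring on the board before you take the next. Leave the last dish of the stack, the dish that is already on the board and the jar, tin, bottle and punch standing round about where they are.

Things in the scene. Friction and masses are not known exactly. Their poses are not given: they have to be found in the camera images.
- dish_top_mid (a point): uppermost of three nested turned light-wood dishes (all dishes alike): round, open at the top, 42 high, conical wall 2.6 thick, foot 40 across, inner floor 16 above the underside, rim band at the top 60 across and 7.5 high with an upright outside, 42 to 84 g. Point on its axis, half-way up (21 above its underside); z is its axis.
- dish_middle_mid (a point): middle dish of the stack, like the top one. Nested dishes stand 16 apart, foot on the inner floor of the one below, about 1 play all round, so 8.5 is free between rim bands; fingers reaching over 16 below a top edge can also grip the next, equally wide rim. Point on its axis, half-way up (21 above its underside); z is its axis.
- dish_bottom_mid (a point): lowest dish of the stack, like the top one, standing on the bench top. Point on its axis, half-way up (21 above its underside); z is its axis.
- dish_set_mid (a point): lone dish like the others, standing in one of the board's rings (ring a) from the start. Point on its axis, half-way up (21 above its underside); z is its axis.
- board: fixed plywood board lying on the bench, 96 (x) by 276 (y) by 12 thick, origin at the centre of its underside. Three dark wooden rings are glued on its top in a row along its y axis, 90 apart.
- seat_a_floor (a point): ring a on the board: 65 outside, 50 inside, 5 high; a dish's foot (40) stands inside it on the board. Point at the ring's centre on the board's top, 12 above the bench. It holds the lone dish. Which of the three places in the row it has varies.
- seat_b_floor (a point): ring b on the board: 65 outside, 50 inside, 5 high; a dish's foot (40) stands inside it on the board. Point at the ring's centre on the board's top, 12 above the bench. It is empty at the start. Which of the three places in the row it has varies.
- seat_c_floor (a point): ring c on the board: 65 outside, 50 inside, 5 high; a dish's foot (40) stands inside it on the board. Point at the ring's centre on the board's top, 12 above the bench. It is empty at the start. Which of the three places in the row it has varies.
- screw_jar: glass jar with a screw lid, 72 across, 102 high, standing close to the stack; origin at the centre of its underside
- nail_tin: round tin, 75 across, 58 high, standing close to the stack; origin at the centre of its underside
- glue_bottle: tall glue bottle with an orange spout, 60 across, 204 high, standing near the stack; origin at the centre of its underside
- punch_green: green arch punch standing upright, 38 across, 135 high, near the board; origin at the centre of its underside

How it is judged:
By the outcome, as a careful person would: the job done as asked, in the order asked, and still so for the second after the job is handed in, with the robot touching nothing.
It also fails if it takes over 69 s, if anything falls off the work surface, if the arm or the gripper's body presses on something with over 40 N, if the wrist force passes 120 N, or if a joint passes its speed limit or range.

ROBOT

A 7-joint arm with a two-finger parallel gripper is mounted at the origin on a cart in front of the work surface, level with it; the furniture and walls round the work are solid. World frame = base frame: x ahead of the robot, y to its left, z up, the work surface at z = 0. Lengths are in m, angles in degrees, forces in N, time in s.
With the tool pointing down it reaches from about 0.425 to 1.025 m from the base axis. Payload 9.4 kg.
Tool frame: the origin (TCP) lies midway between the tips of the shut fingers; the grasp point (between the pads) lies 19 mm behind it; z points along the fingers, y is the line along which they close (so a half turn about z gives the same grasp; the last joint's range is limited). The gripper opens to 85 mm and grips with 20 to 120 N. Pads are 22 mm wide; open, the fingers measure 114 mm over their backs; the gripper's body (76 mm by 85 mm) begins 54 mm behind the grasp point. The pads swing forward as they close: fully open they stand 13 mm farther back than shut.
Start: joints at [-81.056, 34.337, -0.143, 91.639, 0.103, 54.024, -4.572], TCP at [0.167, 0.705, 0.231] pointing down, gripper open.
Joint ranges: [-147.43, 147.43], [-19.82, 112.94], [-74.19, 73.91], [6.32, 146.72], [-59.91, 239.91], [6.04, 106.73], [-150.56, 150.56]. Speed limits (degrees/s): [127.2, 127.2, 172.46, 172.46, 180, 180, 180].

INTERFACE

Orientations are given as [roll, pitch, yaw] about the fixed x, y, z axes, in that order (R = Rz(yaw) Ry(pitch) Rx(roll)).
In Python, from cell import arm, vision, workorder gives the robot as it stands. The module is installed in compiled form; this text tells all that it offers.
- The arm moves only by the tool arm_command, never from a script. Its argument "targets" is one flat list of numbers, 4 for each row, row after row: the shift along the world's x, y, z in cm, then the turn about the world's z in degrees. A call has exactly 10 rows; each row shifts and turns the commanded pose from where the row before left it; what a row does not reach is not made up. A row lasts 1/8 s, in which the tool goes at most 62.5 mm and 10.7 degrees, less where a joint would pass 70% of its speed; a pose out of reach is approached as far as the arm can. A call with a gripper value outside its range is refused whole. "gripper" is the finger opening in cm, from 0 to 8.54, set as the call begins (left out, the last holds). The fingers move at their own pace and stop on an object; "newtons" is the grip in N (left out, the last holds). Time passes only in rows, so rows that do not move let the fingers close, or fill a call up. It gives the time, the measured TCP pose, the force, the opening and the grip force at its end, in the units of the state.
- arm.state(): the state, without advancing time (a new reading comes with each control period).
- vision.read_camera(name): name is "scene" or "top" or "wrist"; returns a dict with "pixels" (384x512x3 uint8, red, green, blue), "z_map" (384x512 float32, m along the optical axis (not along the pixel's ray), 0 where there is no reading), "fx", "fy", "cx", "cy" (pixels), "R" (3x3) and "t" (3): a world point X has camera coordinates R X + t. Camera axes: x right, y down, z forward; pixel columns grow to the right and rows downward; lengths in m; the calibration is good to about 2 mm. A picture is of the moment at which its call begins.
- workorder.finish_job(): hands the job in; it is judged then, once.
The state is a dict: "time": time; "joint_pos": joint angles; "qd": joint speeds; "joint_torque": joint torques, N m; "ee_pos": TCP position; "tcp_rot": TCP orientation; "wrist_force": force on the tool from outside, world axes, zero at the start; "torque": the same for the moment, N m; "gripper_width": opening from 0.0 (shut) to 1.0 (fully open); "grip_force": force on a finger pad.
Only numpy, scipy, OpenCV 4.12 (cv2) and the standard library are available. Lean on these libraries where they do the work, as an engineer would, in place of code of your own. Each camera call takes 0.05 s, during which the arm holds its last target. There are 200 camera calls.

## Working session

There is one attempt and no reset: what is moved stays moved. The work goes in short steps, Python scripts to look and compute and a tool call to move; the robot and the scene stay as the last step left them, time stands still between calls to the robot, and variables do not carry over. Pictures are saved under pics/ and viewed, at most 10 in all, crops included, and the job is handed in when it is done.

Besides the shell and the picture viewer there is one more tool, called after ">>>" as name(argument=value, ...), one argument or row to a line, values as JSON. arm_command: Moves the arm, as the interface text tells. Its arguments: {"type":"object","properties":{"targets":{"type":"array","items":{"type":"number"}},"gripper":{"type":"number"},"newtons":{"type":"number"}},"required":["targets"]}

```bash
mkdir -p pics
cat > h.py <<'E'
import numpy as np, cv2
from cell import arm, vision, workorder
def cloud(c):
    z=c["z_map"]; v,u=np.mgrid[:z.shape[0],:z.shape[1]]
    P=np.stack([(u-c["cx"])/c["fx"]*z,(v-c["cy"])/c["fy"]*z,z],-1)
    W=(P-np.asarray(c["t"]))@np.asarray(c["R"]); W[z<=0]=np.nan
    return W
E
python3 - <<'E'
from h import *
a=[vision.read_camera(n) for n in("top","scene")]
np.savez("c0.npz",top=cloud(a[0]),scene=cloud(a[1]),pt=a[0]["pixels"],ps=a[1]["pixels"])
cv2.imwrite("pics/a.png",cv2.cvtColor(np.hstack([x["pixels"] for x in a]),cv2.COLOR_RGB2BGR)[:, :])
im=cv2.imread("pics/a.png"); cv2.imwrite("pics/a.png",cv2.resize(im,(800,300)))
cv2.imwrite("pics/top.png",cv2.cvtColor(a[0]["pixels"],cv2.COLOR_RGB2BGR))
for x in a: print(np.round(-np.array(x["R"]).T@x["t"],3),np.round(x["R"],2).tolist())
print(arm.state())
E
```

```text
[0.428 0.    1.238] [[0.02, -1.0, -0.0], [-1.0, -0.02, -0.07], [0.07, 0.0, -1.0]]
[-0.607  0.695  0.845] [[-0.55, -0.83, -0.0], [-0.42, 0.28, -0.86], [0.72, -0.47, -0.5]]
{'time': 0.1, 'joint_pos': array([-81.05701074,  34.38189134,  -0.14588773,  91.6752211 ,
         0.10190765,  54.02320424,  -4.57133804]), 'qd': array([-0.05404681, -0.10075783, -0.08709639, -0.17857726,  0.00405093,
        0.04963279, -0.10189926]), 'joint_torque': array([ 4.82329109e-03, -7.77986670e+01,  1.56992488e+00, -2.58624369e+01,
        1.26032601e-02,  5.48523880e-03,  2.28905151e-05]), 'ee_pos': array([0.16715856, 0.70504654, 0.23048559]), 'tcp_rot': array([-1.79920068e+02,  6.39267327e-03,  1.66666059e+02]), 'wrist_force': array([ 0.22066456, -0.80433495,  0.28081986]), 'torque': array([0.02897337, 0.02242414, 0.01877011]), 'grip_force': 0.0, 'gripper_width': 0.9989172399483088}
```

View pics/a.png

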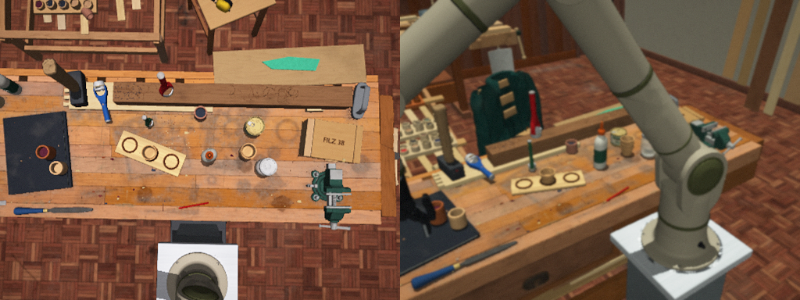

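View pics/top.png

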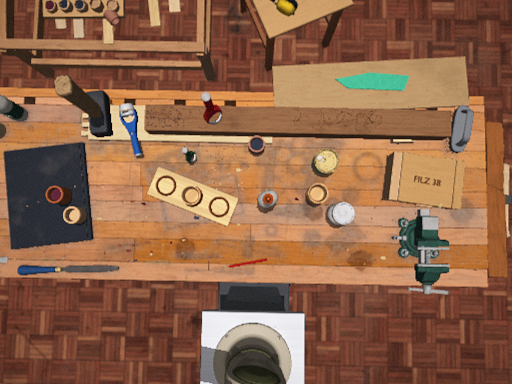

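The top view shows the board with rings at px (166,186), (191,195, holding the dish) and (218,206). A dish, likely the stack, is at (317,194), with the jar at (341,214), tin at (326,161), bottle at (268,200) and punch at (190,155). Next I measure by depth.

Run:
```python
from h import *
d=np.load("c0.npz"); W=d["top"]; 
from cell import vision
c=vision.read_camera("top"); print(c["fx"],c["cx"],c["cy"])
for n,(u,v) in dict(stack=(317,194),jar=(341,214),tin=(326,161),bottle=(268,200),punch=(190,155),set=(191,195),ra=(166,186),rc=(218,206),mat=(73,214),dark=(257,145)).items():
    p=W[v-22:v+23,u-22:u+23].reshape(-1,3); p=p[~np.isnan(p[:,0])]
    p=p[p[:,2]>.02]
    if len(p)==0: print(n,"none");continue
    q=W[v-9:v+10,u-9:u+10].reshape(-1,3); q=q[q[:,2]>.02]; zt=np.percentile(q[:,2],95) if len(q) else 0
    s=q[abs(q[:,2]-zt)<.008] if len(q) else p[:1]
    print(n,W[v,u].round(3),"ztop",round(zt,4),"n",len(s),"c",((s.max(0)+s.min(0))/2).round(4),"ext",np.ptp(s,axis=0).round(3))
# board
b=W[150:235,140:245]; m=(b[...,2]>.006)&(b[...,2]<.022)
n,l,st,ce=cv2.connectedComponentsWithStats(m.astype(np.uint8)); k=1+st[1:,4].argmax()
p=b[l==k][:,:2]; print("board",cv2.minAreaRect(p.astype(np.float32)), b[l==k][:,2].mean())
im=cv2.cvtColor(d["pt"],cv2.COLOR_RGB2BGR)[110:260,130:370]; cv2.imwrite("pics/z.png",cv2.resize(im,(800,500),interpolation=cv2.INTER_CUBIC))
```

```text
391.99634171491493 253.8034617575006 193.98813006353888
stack [ 0.518 -0.186  0.046] ztop 0.0748 n 79 c [ 0.5171 -0.1824  0.0729] ext [0.051 0.054 0.011]
jar [ 0.457 -0.248  0.1  ] ztop 0.1045 n 320 c [ 0.457  -0.2477  0.1014] ext [0.053 0.053 0.01 ]
tin [ 0.618 -0.212  0.053] ztop 0.0586 n 340 c [ 0.6182 -0.2113  0.057 ] ext [0.057 0.057 0.013]
bottle [ 0.489 -0.033  0.183] ztop 0.1895 n 8 c [ 0.4939 -0.0314  0.1888] ext [0.011 0.008 0.013]
punch [0.628 0.202 0.062] ztop 0.1352 n 35 c [0.6311 0.207  0.134 ] ext [0.015 0.017 0.01 ]
set [0.509 0.201 0.024] ztop 0.0557 n 73 c [0.5069 0.198  0.0538] ext [0.055 0.052 0.011]
ra [0.536 0.282 0.013] ztop 0.022 n 6 c [0.5389 0.2795 0.0211] ext [0.051 0.041 0.002]
rc [0.477 0.118 0.011] ztop 0.0231 n 6 c [0.4765 0.1181 0.0218] ext [0.05  0.053 0.003]
mat [0.443 0.559 0.037] ztop 0.0682 n 111 c [0.4423 0.5495 0.0658] ext [0.048 0.049 0.011]
dark [ 0.666 -0.001  0.04 ] ztop 0.0478 n 87 c [0.6701 0.0024 0.0455] ext [0.048 0.05  0.011]
board ((0.5085952281951904, 0.20004940032958984), (0.27618932723999023, 0.09567135572433472), 69.3097152709961) 0.01236930314023873
```

View pics/z.png

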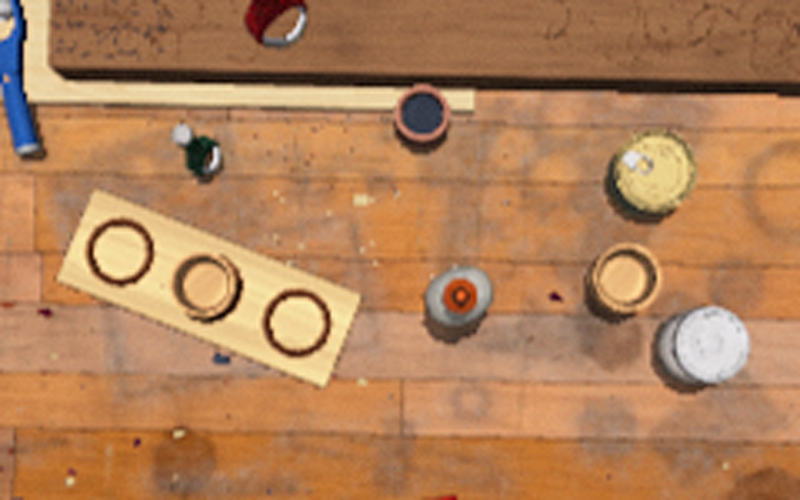

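The nested stack tops out at z = 0.074 near (0.517, -0.183). The empty rings are the outer two, at about (0.540, 0.284) and (0.477, 0.116), and the row runs at 69°. Now I move over to the stack, with the yaw going to about 16° so the fingers clear the jar and tin.

>>> arm_command(
  targets=[2.83,-4.05,0.5,-10,2.83,-4.05,0.5,-10,2.83,-4.05,0.5,-10,2.83,-4.05,0.5,-10,2.83,-4.05,0.5,-10,2.83,-4.05,0.5,-10,2.83,-4.05,0.5,-10,2.83,-4.05,0.5,-10,2.83,-4.05,0.5,-10,2.83,-4.05,0.5,-10],
  gripper=8.54,
  newtons=25,
)

```text
time: 1.4
ee_pos: [0.4509, 0.2991, 0.2815]
tcp_rot: [-180.0, -0.0, 66.3]
wrist_force: [0.9, 0.3, -0.1]
gripper_width: 1.004
grip_force: 0.0
```

>>> arm_command(
  targets=[0.6,-5.35,0,-5.7,0.6,-5.35,0,-5.7,0.6,-5.35,0,-5.7,0.6,-5.35,0,-5.7,0.6,-5.35,0,-5.7,0.6,-5.35,0,-5.7,0.6,-5.35,0,-5.7,0.6,-5.35,0,-5.7,0.6,-5.35,0,-5.7,0,0,0,0],
)

```text
time: 2.65
ee_pos: [0.5038, -0.1854, 0.2815]
tcp_rot: [179.9, 0.0, 14.9]
wrist_force: [-0.2, 1.5, 0.2]
gripper_width: 0.997
grip_force: 0.0
```

```bash
cat >> h.py <<'E'
def circ(p):  # least-squares circle
    A=np.c_[2*p[:,:2],np.ones(len(p))]; s=np.linalg.lstsq(A,(p[:,:2]**2).sum(1),rcond=None)[0]
    return s[:2].round(4), round(float(np.sqrt(s[2]+s[0]**2+s[1]**2)),4)
def rim(W,xy,zlo,zhi,r=.045):
    m=(W[...,2]>zlo)&(W[...,2]<zhi)&(np.hypot(W[...,0]-xy[0],W[...,1]-xy[1])<r)
    p=W[m]; c,_=cv2.minEnclosingCircle(p[:,:2].astype(np.float32)); 
    return "fit",circ(p),"enc",np.round(c,4),round(_,4),"n",len(p),"z",np.percentile(p[:,2],[50,95]).round(4)
E
python3 - <<'E'
from h import *
c=vision.read_camera("wrist"); W=cloud(c)
print(np.round(-np.array(c["R"]).T@c["t"],3),np.round(c["R"],2).tolist(),c["fx"])
print(rim(W,(.517,-.183),.069,.08))
np.save("w.npy",W)
cv2.imwrite("pics/w1.png",cv2.cvtColor(c["pixels"],cv2.COLOR_RGB2BGR))
T=np.load("c0.npz")["top"]
for xy,z in (((.517,-.183),.066),((.507,.198),.045)): print(rim(T,xy,z,z+.02))
E
```

```text
[ 0.57  -0.168  0.424] [[0.26, -0.97, 0.0], [-0.93, -0.25, 0.27], [-0.26, -0.07, -0.96]] 328.9055691911788
('fit', (array([ 0.5198, -0.1864]), 0.0275), 'enc', array([ 0.5196, -0.1865]), 0.0301, 'n', 726, 'z', array([0.0736, 0.075 ]))
('fit', (array([ 0.5204, -0.1833]), 0.0275), 'enc', array([ 0.5206, -0.1837]), 0.0298, 'n', 108, 'z', array([0.0724, 0.0771]))
('fit', (array([0.5089, 0.1991]), 0.0273), 'enc', array([0.509, 0.2  ]), 0.0299, 'n', 105, 'z', array([0.053 , 0.0571]))
```

View pics/w1.png

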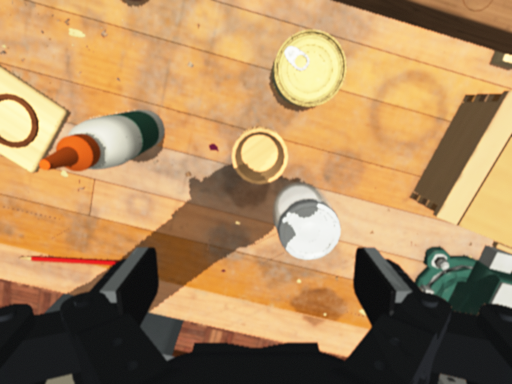

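The wrist view shows the stack at px (260,155), between the tin (310,67), jar (308,225) and bottle (120,140), all with free space around them. The stack axis is at about (0.520, -0.1855), so I descend there.

>>> arm_command(
  targets=[0.4,0,-2,1,0.4,0,-3.5,0,0.4,0,-3.5,0,0.4,0,-3.5,0,0,0,-3.5,0,0,0,-2.5,0,0,0,-1.5,0,0,0,-1.5,0,0,0,-1.15,0,0,0,0,0],
)

```text
time: 3.95
ee_pos: [0.5201, -0.1809, 0.0543]
tcp_rot: [-180.0, 0.0, 16.4]
wrist_force: [-0.2, 0.5, -0.1]
gripper_width: 1.0
grip_force: 0.0
```

>>> arm_command(
  targets=[0,0,0,0,0,0,0,0,0,0,0,0,0,0,0,0,0,0,0,0,0,0,0,0,0,0,0,0,0,0,0,0,0,0,0,0,0,0,0,0],
  gripper=4.5,
  newtons=25,
)

```text
time: 5.2
ee_pos: [0.521, -0.1817, 0.0557]
tcp_rot: [179.9, -0.1, 16.3]
wrist_force: [-0.8, -1.5, 6.6]
gripper_width: 0.694
grip_force: 26.0
```

>>> arm_command(
  targets=[0,0,0.2,0,0,0,0.3,0,0,0,0.5,0,0,0,0.5,0,0,0,0.5,0,0,0,0.5,0,0,0,0.5,0,0,0,1,0,0,0,1,0,0,0,0,0],
)

```text
time: 6.45
ee_pos: [0.5207, -0.1812, 0.1057]
tcp_rot: [180.0, -0.1, 16.4]
wrist_force: [1.2, -0.2, -1.6]
gripper_width: 0.689
grip_force: 27.2
```

Run:
```python
from h import *
s=arm.state(); print(s["ee_pos"],s["wrist_force"],s["gripper_width"])
ims=[vision.read_camera(n) for n in("scene","wrist")]
c=ims[0]; R,t=np.array(c["R"]),np.array(c["t"]); p=R@[.52,-.185,.06]+t; u,v=int(c["fx"]*p[0]/p[2]+c["cx"]),int(c["fy"]*p[1]/p[2]+c["cy"]); print(u,v)
a=c["pixels"][max(v-50,0):v+50,max(u-65,0):u+65]
cv2.imwrite("pics/b.png",cv2.cvtColor(np.hstack([cv2.resize(a,(400,300),interpolation=3),cv2.resize(ims[1]["pixels"],(400,300))]),cv2.COLOR_RGB2BGR))
```

```text
[ 0.52072697 -0.18119926  0.10569581] [ 1.23984838 -0.18278309 -1.58948805] 0.689495034978049
290 180
```

View pics/b.png

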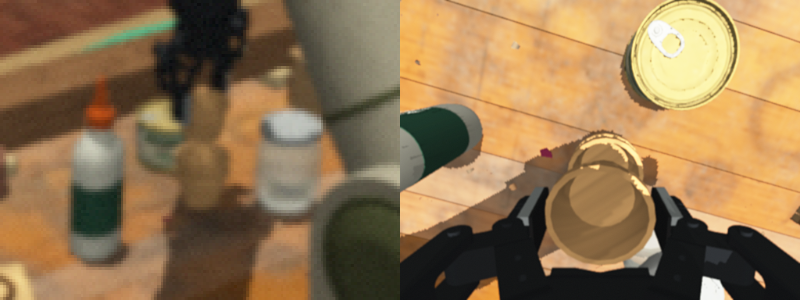

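Scene and wrist views show a dish held (crop px (600,215)) with the rest of the stack left behind (605,155). I raise it, then measure the height of what stayed to be sure only one came up.

>>> arm_command(
  targets=[0,0,1,0,0,0,2,0,0,0,2,0,0,0,2,0,0,0,2,0,0,0,2,0,0,0,2,0,0,0,2,0,0,0,2,0,0,0,0.5,0],
)

```text
time: 7.8
ee_pos: [0.5204, -0.1814, 0.281]
tcp_rot: [180.0, -0.1, 16.3]
wrist_force: [-0.2, -0.6, -0.2]
gripper_width: 0.692
grip_force: 27.2
```

```bash
cat > chk.py <<'E'
from h import *
s=arm.state(); p=s["ee_pos"]; print(p,s["wrist_force"],s["gripper_width"])
for n in("wrist","top"):
    W=cloud(vision.read_camera(n))
    m=(np.hypot(W[...,0]-.52,W[...,1]+.185)<.034)&(W[...,2]>.035)&(W[...,2]<.1)
    q=W[m]; print(n,"stack left: n",len(q),np.percentile(q[:,2],[5,50,90,97]).round(4) if len(q) else "")
    if len(q)>50: print(rim(W,(.52,-.185),np.percentile(q[:,2],97)-.006,.1,.034))
    m=(np.hypot(W[...,0]-p[0],W[...,1]-p[1])<.036)&(W[...,2]>p[2]-.08)&(W[...,2]<p[2]+.03)
    q=W[m]; 
    if len(q): print(n,"held z-tcp",(np.percentile(q[:,2],[.5,2,50,90,98])-p[2]).round(4))
    if n=="wrist":
        m=(abs(W[...,2]-p[2]-.018)<.006)&(np.hypot(W[...,0]-p[0],W[...,1]-p[1])<.033); print("held rim",rim(W,p,p[2]+.013,p[2]+.025,.033))
E
python3 chk.py
```

```text
[ 0.52043909 -0.18136473  0.28097345] [-0.24026929 -0.58833691 -0.16349062] 0.6915384206254374
wrist stack left: n 1228 [0.0373 0.0539 0.0584 0.059 ]
('fit', (array([ 0.5199, -0.1861]), 0.0276), 'enc', array([ 0.5195, -0.1862]), 0.0299, 'n', 648, 'z', array([0.0576, 0.0591]))
wrist held z-tcp [-0.0092 -0.0085  0.0083  0.02    0.0265]
held rim ('fit', (array([ 0.5195, -0.1818]), 0.0279), 'enc', array([ 0.5207, -0.1813]), 0.0329, 'n', 5885, 'z', array([0.2989, 0.3022]))
top stack left: n 23 [0.0371 0.055  0.0597 0.0603]
```

The remaining stack is 58 mm high, so exactly one dish is held, with its rim 18 mm above the TCP. I carry it to the far ring at (0.5405, 0.284).

>>> arm_command(
  targets=[0.2,3,0,4,0.2,5,0,5.6,0.2,5,0,5.6,0.2,5.5,0,5.6,0.2,5.5,0,5.6,0.2,5.5,0,5.6,0.2,5.5,0,5.6,0.2,5,0,5.6,0.2,4.2,0,5.6,0.2,2.5,0,4.2],
)

```text
time: 9.15
ee_pos: [0.5395, 0.2881, 0.2786]
tcp_rot: [-179.9, 0.1, 69.7]
wrist_force: [-0.0, -0.6, -1.4]
gripper_width: 0.696
grip_force: 27.3
```

>>> arm_command(
  targets=[0,0,-1,0,0,0,-2,0,0,0,-3,0,0,0,-3,0,0,0,-3,0,0,0,-2.5,0,0,0,-2.5,0,0,0,-2,0,0,0,-1,0,0,0,0,0],
)

```text
time: 10.4
ee_pos: [0.5402, 0.2845, 0.0793]
tcp_rot: [-180.0, 0.1, 69.3]
wrist_force: [-0.1, 0.3, -0.9]
gripper_width: 0.691
grip_force: 27.3
```

```bash
cat > place.py <<'E'
from h import *
s=arm.state(); p=s["ee_pos"]; print(p,s["tcp_rot"],s["wrist_force"])
c=vision.read_camera("wrist"); W=cloud(c)
print("held rim",rim(W,p,p[2]+.010,p[2]+.025,.034))
cv2.imwrite("pics/p%d.png"%(s["time"]*100),cv2.cvtColor(c["pixels"],cv2.COLOR_RGB2BGR))
# set dish as check of calibration
m=(W[...,2]>.045)&(W[...,2]<.062)&(np.hypot(W[...,0]-.509,W[...,1]-.2)<.04)
if m.sum()>30: print("set",rim(W,(.509,.2),.046,.062,.04))
E
python3 place.py; ls pics
```

```text
[0.54021144 0.28453596 0.07926968] [-1.79975523e+02  8.73684948e-02  6.92611345e+01] [-0.14458869  0.31247884 -0.86437121]
held rim ('fit', (array([0.5403, 0.2832]), 0.0278), 'enc', array([0.5404, 0.2849]), 0.0339, 'n', 6981, 'z', array([0.0968, 0.1004]))
set ('fit', (array([0.5067, 0.194 ]), 0.0315), 'enc', array([0.5143, 0.2133]), 0.0236, 'n', 256, 'z', array([0.0531, 0.0546]))
a.png
b.png
p1040.png
top.png
w1.png
z.png
```

>>> arm_command(
  targets=[0,0,-0.8,0,0,0,-0.8,0,0,0,-0.8,0,0,0,-0.6,0,0,0,-0.4,0,0,0,-0.3,0,0,0,-0.2,0,0,0,-0.2,0,0,0,-0.1,0,0,0,0,0],
)

```text
time: 11.7
ee_pos: [0.5403, 0.2859, 0.0378]
tcp_rot: [180.0, 0.0, 69.4]
wrist_force: [0.1, 0.3, -0.1]
gripper_width: 0.692
grip_force: 27.3
```

>>> arm_command(
  targets=[0,0,-0.05,0,0,0,-0.05,0,0,0,-0.05,0,0,0,-0.05,0,0,0,0,0,0,0,0,0,0,0,0,0,0,0,0,0,0,0,0,0,0,0,0,0],
)

```text
time: 12.95
ee_pos: [0.5404, 0.286, 0.0359]
tcp_rot: [180.0, -0.0, 69.4]
wrist_force: [-0.8, -0.6, 5.3]
gripper_width: 0.691
grip_force: 27.7
```

Contact with the board (5 N up). I release, wait, and rise straight up.

>>> arm_command(
  targets=[0,0,0,0,0,0,0,0,0,0,0,0,0,0,0,0,0,0,0,0,0,0,0,0,0,0,0.5,0,0,0,1,0,0,0,2,0,0,0,3,0],
  gripper=8.54,
)

```text
time: 14.2
ee_pos: [0.54, 0.2857, 0.1015]
tcp_rot: [-180.0, 0.0, 69.4]
wrist_force: [-0.2, 0.9, 0.1]
gripper_width: 0.999
grip_force: 0.0
```

>>> arm_command(
  targets=[0,0,4,0,0,0,4,0,0,0,4,0,0,0,3,0,0,0,3,0,0,0,0,0,0,0,0,0,0,0,0,0,0,0,0,0,0,0,0,0],
)

```text
time: 15.45
ee_pos: [0.5402, 0.2858, 0.2803]
tcp_rot: [-180.0, 0.0, 69.4]
wrist_force: [0.4, -0.7, 0.7]
gripper_width: 0.998
grip_force: 0.0
```

```bash
cat > dish.py <<'E'
from h import *
s=arm.state(); print(s["ee_pos"],s["tcp_rot"])
for n in("wrist","top"):
    c=vision.read_camera(n); W=cloud(c)
    for k,xy,z in (("far",(.5405,.284),.046),("set",(.509,.2),.046),("near",(.477,.1156),.046),("stack",(.52,-.186),.052),("stack42",(.52,-.186),.037)):
        m=(W[...,2]>z)&(W[...,2]<z+.018)&(np.hypot(W[...,0]-xy[0],W[...,1]-xy[1])<.04)
        if m.sum()>40: print(n,k,rim(W,xy,z,z+.018,.04))
    if n=="top": cv2.imwrite("pics/t%d.png"%(s["time"]*100),cv2.resize(cv2.cvtColor(c["pixels"],cv2.COLOR_RGB2BGR)[110:260,130:370],(800,500),interpolation=3))
E
python3 dish.py
```

```text
[0.54015374 0.28581386 0.28029062] [-1.79977597e+02  4.79724984e-02  6.93563056e+01]
wrist far ('fit', (array([0.5423, 0.2825]), 0.0273), 'enc', array([0.5423, 0.282 ]), 0.03, 'n', 725, 'z', array([0.0534, 0.055 ]))
wrist set ('fit', (array([0.5082, 0.1977]), 0.0276), 'enc', array([0.5078, 0.1967]), 0.0304, 'n', 677, 'z', array([0.0531, 0.0548]))
top far ('fit', (array([0.5431, 0.2844]), 0.0277), 'enc', array([0.5429, 0.2853]), 0.0303, 'n', 106, 'z', array([0.0532, 0.0567]))
top set ('fit', (array([0.5087, 0.1993]), 0.0274), 'enc', array([0.5089, 0.1999]), 0.03, 'n', 97, 'z', array([0.0525, 0.0567]))
top stack ('fit', (array([ 0.5205, -0.1831]), 0.0277), 'enc', array([ 0.5207, -0.1832]), 0.0301, 'n', 92, 'z', array([0.0569, 0.0615]))
top stack42 ('fit', (array([ 0.5197, -0.1822]), 0.0256), 'enc', array([ 0.5208, -0.1827]), 0.0301, 'n', 80, 'z', array([0.0477, 0.0546]))
```

Dish 1 stands level in the far ring, within 2 mm of centre. Now for the middle dish.

>>> arm_command(
  targets=[-0.2,-3,0,-4,-0.2,-5,0,-5.6,-0.2,-5,0,-5.6,-0.2,-5.5,0,-5.6,-0.2,-5.5,0,-5.6,-0.2,-5.5,0,-5.6,-0.2,-5.5,0,-5.6,-0.2,-5,0,-5.6,-0.2,-4.4,0,-5.6,-0.2,-2.7,0,-4.2],
)

```text
time: 16.8
ee_pos: [0.5188, -0.1885, 0.2811]
tcp_rot: [180.0, -0.0, 15.9]
wrist_force: [0.6, -0.5, 0.2]
gripper_width: 0.999
grip_force: 0.0
```

>>> arm_command(
  targets=[0,0,-2,0,0,0,-3.5,0,0,0,-3.5,0,0,0,-3.5,0,0,0,-2,0,0,0,-1.5,0,0,0,-1,0,0,0,-1,0,0,0,0,0,0,0,0,0],
)

```text
time: 18.05
ee_pos: [0.5205, -0.1852, 0.1012]
tcp_rot: [180.0, -0.0, 16.4]
wrist_force: [0.2, 0.3, -0.3]
gripper_width: 0.998
grip_force: 0.0
```

>>> arm_command(
  targets=[0,0,-1.5,0,0,0,-1.5,0,0,0,-1,0,0,0,-0.8,0,0,0,-0.6,0,0,0,-0.4,0,0,0,-0.3,0,0,0,0,0,0,0,0,0,0,0,0,0],
)

```text
time: 19.3
ee_pos: [0.5204, -0.1851, 0.04]
tcp_rot: [180.0, -0.0, 16.4]
wrist_force: [0.3, 0.1, 0.2]
gripper_width: 0.998
grip_force: 0.0
```

>>> arm_command(
  targets=[0,0,0,0,0,0,0,0,0,0,0,0,0,0,0,0,0,0,0,0,0,0,0,0,0,0,0,0,0,0,0,0,0,0,0,0,0,0,0,0],
  gripper=4.5,
  newtons=25,
)

```text
time: 20.55
ee_pos: [0.5204, -0.1851, 0.0402]
tcp_rot: [180.0, -0.0, 16.4]
wrist_force: [-0.9, -0.3, 5.1]
gripper_width: 0.695
grip_force: 25.6
```

>>> arm_command(
  targets=[0,0,0.2,0,0,0,0.3,0,0,0,0.5,0,0,0,0.5,0,0,0,0.5,0,0,0,0.5,0,0,0,0.5,0,0,0,1,0,0,0,1,0,0,0,0,0],
)

```text
time: 21.8
ee_pos: [0.5207, -0.1852, 0.0907]
tcp_rot: [180.0, -0.1, 16.4]
wrist_force: [-0.3, 1.0, -0.9]
gripper_width: 0.69
grip_force: 27.1
```

```bash
sed -i 's/W\[...,2\]>.035)/W[...,2]>.03)/' chk.py; python3 chk.py
```

```text
[ 0.52071974 -0.18517953  0.09069828] [-0.27805868  1.02969719 -0.94848139] 0.690009950174464
wrist stack left: n 9764 [0.0413 0.0827 0.0964 0.099 ]
('fit', (array([ 0.5209, -0.1856]), 0.0247), 'enc', array([ 0.5258, -0.1832]), 0.0324, 'n', 1789, 'z', array([0.0968, 0.0996]))
wrist held z-tcp [-0.0757 -0.0751  0.002   0.018   0.026 ]
held rim ('fit', (array([ 0.5208, -0.1855]), 0.028), 'enc', array([ 0.5214, -0.185 ]), 0.0328, 'n', 5422, 'z', array([0.108 , 0.1115]))
top stack left: n 0
```

>>> arm_command(
  targets=[0,0,1,0,0,0,2,0,0,0,2,0,0,0,2,0,0,0,2.5,0,0,0,2.5,0,0,0,2.5,0,0,0,2.5,0,0,0,1.5,0,0,0,0.5,0],
)

```text
time: 23.15
ee_pos: [0.5203, -0.1851, 0.2804]
tcp_rot: [180.0, -0.0, 16.4]
wrist_force: [-0.0, 0.2, -1.9]
gripper_width: 0.692
grip_force: 27.2
```

```bash
python3 chk.py
```

```text
[ 0.52032771 -0.18505692  0.28044295] [-0.02508998  0.17509998 -1.91116508] 0.6922443316954301
wrist stack left: n 803 [0.0314 0.0411 0.0427 0.0433]
('fit', (array([ 0.5199, -0.1864]), 0.0277), 'enc', array([ 0.5195, -0.1865]), 0.03, 'n', 586, 'z', array([0.0417, 0.0432]))
wrist held z-tcp [-0.0098 -0.0094  0.0071  0.0181  0.0266]
held rim ('fit', (array([ 0.5205, -0.1854]), 0.028), 'enc', array([ 0.5214, -0.1848]), 0.0327, 'n', 5439, 'z', array([0.2977, 0.3015]))
top stack left: n 24 [0.0339 0.0404 0.0439 0.0454]
top held z-tcp [0.0154 0.0154 0.0154 0.0154 0.0154]
```

One dish stays (42 mm high, unmoved). I carry the held dish to the near ring at (0.477, 0.1156).

>>> arm_command(
  targets=[-0.3,2,0,4,-0.5,3.3,0,5.6,-0.5,3.3,0,5.6,-0.5,3.5,0,5.6,-0.5,3.5,0,5.6,-0.5,3.5,0,5.6,-0.5,3.5,0,5.6,-0.5,3.3,0,5.6,-0.3,2.6,0,5.6,-0.25,1.6,0,4.2],
)

```text
time: 24.5
ee_pos: [0.4762, 0.1176, 0.2794]
tcp_rot: [-180.0, 0.0, 69.7]
wrist_force: [1.2, -1.0, -1.3]
gripper_width: 0.691
grip_force: 27.2
```

>>> arm_command(
  targets=[0,0,-1,0,0,0,-2,0,0,0,-3,0,0,0,-3,0,0,0,-3,0,0,0,-2.5,0,0,0,-2.5,0,0,0,-2,0,0,0,-1,0,0,0,0,0],
)

```text
time: 25.75
ee_pos: [0.4766, 0.1149, 0.0792]
tcp_rot: [-180.0, 0.1, 69.3]
wrist_force: [-0.6, 0.7, -0.2]
gripper_width: 0.692
grip_force: 27.2
```

```bash
python3 place.py; ls pics
```

```text
[0.47657269 0.1149389  0.07922365] [-1.79956097e+02  7.25210325e-02  6.92683503e+01] [-0.55980531  0.70271196 -0.18575744]
held rim ('fit', (array([0.4772, 0.1146]), 0.0279), 'enc', array([0.4771, 0.1163]), 0.0336, 'n', 6591, 'z', array([0.0963, 0.0997]))
set ('fit', (array([0.5076, 0.1965]), 0.027), 'enc', array([0.5077, 0.197 ]), 0.0301, 'n', 4544, 'z', array([0.0532, 0.0548]))
a.png
b.png
p1040.png
p2575.png
t1545.png
top.png
w1.png
z.png
```

Aligned within about 1–2 mm. Lowering.

>>> arm_command(
  targets=[0,0,-0.8,0,0,0,-0.8,0,0,0,-0.8,0,0,0,-0.6,0,0,0,-0.4,0,0,0,-0.3,0,0,0,-0.2,0,0,0,-0.2,0,0,0,-0.1,0,0,0,0,0],
)

```text
time: 27.05
ee_pos: [0.4768, 0.1159, 0.0378]
tcp_rot: [180.0, 0.0, 69.4]
wrist_force: [-0.5, -0.7, -0.7]
gripper_width: 0.699
grip_force: 27.2
```

>>> arm_command(
  targets=[0,0,-0.05,0,0,0,-0.05,0,0,0,-0.05,0,0,0,-0.05,0,0,0,0,0,0,0,0,0,0,0,0,0,0,0,0,0,0,0,0,0,0,0,0,0],
)

```text
time: 28.3
ee_pos: [0.4768, 0.116, 0.0362]
tcp_rot: [180.0, -0.0, 69.4]
wrist_force: [-0.7, 0.3, 7.6]
gripper_width: 0.694
grip_force: 27.7
```

>>> arm_command(
  targets=[0,0,0,0,0,0,0,0,0,0,0,0,0,0,0,0,0,0,0,0,0,0,0,0,0,0,0.5,0,0,0,1,0,0,0,2,0,0,0,3,0],
  gripper=8.54,
)

```text
time: 29.55
ee_pos: [0.4764, 0.1158, 0.1016]
tcp_rot: [-180.0, 0.0, 69.3]
wrist_force: [0.3, 0.4, 0.1]
gripper_width: 0.997
grip_force: 0.0
```

>>> arm_command(
  targets=[0,0,4,0,0,0,4,0,0,0,4,0,0,0,3,0,0,0,3,0,0,0,0,0,0,0,0,0,0,0,0,0,0,0,0,0,0,0,0,0],
)

```text
time: 30.8
ee_pos: [0.4767, 0.1158, 0.2804]
tcp_rot: [-180.0, 0.0, 69.4]
wrist_force: [-0.7, 0.2, -0.6]
gripper_width: 0.999
grip_force: 0.0
```

```bash
python3 dish.py
python3 - <<'E'
from h import *
W=cloud(vision.read_camera("top"))
for n,xy,z in (("jar",(.457,-.248),.095),("tin",(.618,-.211),.05)): print(n,rim(W,xy,z,z+.015))
c=vision.read_camera("scene"); cv2.imwrite("pics/f.png",cv2.cvtColor(np.hstack([cv2.resize(c["pixels"],(400,300)),cv2.resize(vision.read_camera("wrist")["pixels"],(400,300))]),cv2.COLOR_RGB2BGR))
E
```

```text
[0.47666257 0.11578206 0.28038108] [-1.79974779e+02  4.58403505e-02  6.93502367e+01]
wrist far ('fit', (array([0.541 , 0.2796]), 0.0263), 'enc', array([0.5382, 0.2729]), 0.0281, 'n', 361, 'z', array([0.0536, 0.055 ]))
wrist set ('fit', (array([0.5077, 0.1966]), 0.0272), 'enc', array([0.5078, 0.1968]), 0.03, 'n', 882, 'z', array([0.0535, 0.055 ]))
wrist near ('fit', (array([0.4774, 0.1144]), 0.0273), 'enc', array([0.4772, 0.114 ]), 0.0301, 'n', 732, 'z', array([0.0534, 0.0549]))
wrist stack42 ('fit', (array([ 0.5191, -0.1718]), 0.0153), 'enc', array([ 0.518 , -0.1633]), 0.0154, 'n', 88, 'z', array([0.0413, 0.043 ]))
top near ('fit', (array([0.4782, 0.1163]), 0.0268), 'enc', array([0.4779, 0.115 ]), 0.0292, 'n', 47, 'z', array([0.0516, 0.0565]))
top stack42 ('fit', (array([ 0.5205, -0.1831]), 0.0277), 'enc', array([ 0.5207, -0.1834]), 0.03, 'n', 83, 'z', array([0.0405, 0.0447]))
jar ('fit', (array([ 0.4613, -0.2527]), 0.0233), 'enc', array([ 0.4612, -0.2525]), 0.0332, 'n', 398, 'z', array([0.1008, 0.1049]))
tin ('fit', (array([ 0.6211, -0.2115]), 0.0269), 'enc', array([ 0.6203, -0.2117]), 0.0379, 'n', 466, 'z', array([0.0548, 0.0586]))
```

View pics/f.png

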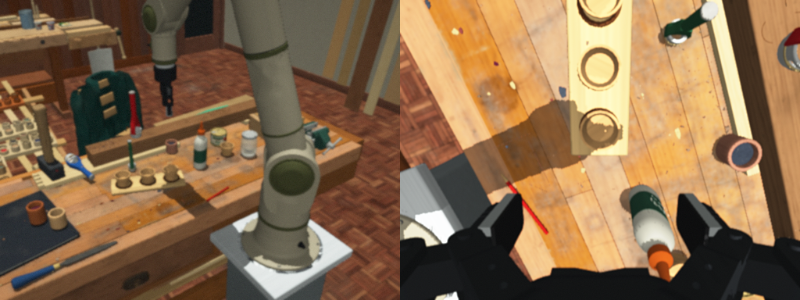

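The views show three dishes upright in the rings (scene px ~(123,180), (148,176), (172,175)), with the bottle, jar, tin and punch standing. I do a last check of the jar and tin against the first picture, then hand in.

Run:
```python
from h import *
W=np.load("c0.npz")["top"]
for n,xy,z in (("jar",(.457,-.248),.095),("tin",(.618,-.211),.05)): print(n,rim(W,xy,z,z+.015))
print(workorder.finish_job())
```

```text
jar ('fit', (array([ 0.4613, -0.2526]), 0.0234), 'enc', array([ 0.4612, -0.2527]), 0.0333, 'n', 407, 'z', array([0.1008, 0.1046]))
tin ('fit', (array([ 0.6211, -0.2116]), 0.0268), 'enc', array([ 0.6211, -0.2114]), 0.0379, 'n', 467, 'z', array([0.0548, 0.059 ]))
the job is handed in; nothing more can be done
None
```

The job is handed in: the upper two dishes were lifted off one at a time and stand upright in the two empty rings, at about 31 s of the 69 s allowed; the last dish, the set dish, jar and tin measured unmoved, and the bottle and punch (checked by eye only) still stand.

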